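# Find the full bottle and lay it in the signing cradle

## Task

Only one of the three identical bottles on the tray is full: lift them to find it by its weight, and set it gently in the sloping signing cradle, its foot flat on the foot plate, its side resting along the V-trough and its neck at the high end. The two empty bottles must end standing upright on the tray where they were; do not knock over or push about the glass, the jigger or the marker.

Things in the scene. Friction and masses are not known exactly. Their poses are not given: they have to be found in the camera images.
- bottle_1: one of three identical closed bottles, opaque brown enamelled aluminium, paper label, red waxed neck: body 66 mm diameter, 115 mm tall; straight round neck 38 mm diameter from there up to 170 mm. Stands loose on the tray. Any one of the three may be the full one (about 0.54 kg); the other two are empty (about 0.20 kg; all within 5 %). Origin: centre of its underside; z up its axis to the neck.
- bottle_2: one of three identical closed bottles, opaque brown enamelled aluminium, paper label, red waxed neck: body 66 mm diameter, 115 mm tall; straight round neck 38 mm diameter from there up to 170 mm. Stands loose on the tray. Any one of the three may be the full one (about 0.54 kg); the other two are empty (about 0.20 kg; all within 5 %). Origin: centre of its underside; z up its axis to the neck.
- bottle_3: one of three identical closed bottles, opaque brown enamelled aluminium, paper label, red waxed neck: body 66 mm diameter, 115 mm tall; straight round neck 38 mm diameter from there up to 170 mm. Stands loose on the tray. Any one of the three may be the full one (about 0.54 kg); the other two are empty (about 0.20 kg; all within 5 %). Origin: centre of its underside; z up its axis to the neck.
- tray: fixed low tray, cork floor and dark wooden rim, 182 x 372 mm, on which the bottles stand 95 mm or more apart between axes with two small wooden-headed stoppers (30 mm wide, 34 mm tall) between them; floor 6 mm, rim 18 mm above the table. Origin: centre of its underside; long side along its y.
- cradle: fixed wooden signing cradle: base board 200 (x) x 120 (y) x 12 mm with a strut that carries the sloping trough, the whole 116 mm high. Origin: centre of the board's underside, z up. The trough's high (neck) end is towards its own -x, which points away from the robot (world +x within 20 degrees), the foot plate is towards the robot.
- trough: the cradle's sloping V-trough. Origin: where the centre of a seated bottle's underside lies, mid-face of the steel foot plate (70 x 76 mm), 46 mm above the table. z: axis of a seated bottle, up to the neck end, 35 degrees from vertical; x: square out of the V, upwards; y level. V faces: 45 degrees either side of -x, 33 mm from the z axis, z = 5 to 90 mm; open to +x and at the neck end.
- glass: bystander: clear stemmed tasting glass, 60 mm foot, 99 mm tall, loose, beyond the tray (further from the robot). Origin: centre of its foot.
- jigger: bystander: small steel measuring cup, 44 mm diameter, 70 mm tall, loose, beyond the tray. Origin: centre of its underside.
- marker: bystander: white and black marker pen, 130 mm long, 18 mm thick, lying on the table just beyond the cradle. Origin near its middle, on the table.
Mind the look-alikes: they are no part of the job. What is shaped like the bottle_3 but green or pink is not meant.

How it is judged:
By the outcome, as a careful person would: the job done as asked, in the order asked, and still so for the second after the job is handed in, with the robot touching nothing.
It also fails if it takes over 64 s, if anything falls off the work surface, if the arm or the gripper's body presses on something with over 40 N, if the wrist force passes 120 N, or if a joint passes its speed limit or range.

## Robot

A 6-joint arm with a two-finger parallel gripper is mounted at the origin on the work surface. World frame = base frame: x ahead of the robot, y to its left, z up, the work surface at z = 0. Lengths are in m, angles in degrees, forces in N, time in s.
With the tool pointing down it reaches from about 0.4 to 0.825 m from the base axis. Payload 7 kg.
Tool frame: the origin (TCP) lies at the very end of the fingers, on their centre line; the grasp point (between the pads) lies 19 mm behind it; z points along the fingers, y is the direction in which the jaws open and shut (so a half turn about z gives the same grasp; the last joint's range is limited). The gripper opens to 88 mm and grips with 3 to 60 N. Pads are 19 mm wide; open, the fingers measure 130 mm over their backs; the gripper's body (78 mm by 193 mm) begins 47 mm behind the grasp point.
Start: joints at [-57.004, 20.546, 0.682, 0, -70.136, -16.507], TCP at [0.192, -0.647, 0.227] pointing down, gripper open.
Joint ranges: [-176.03, 176.03], [-82.01, 121.73], [-58.28, 71.71], [-173.87, 95.51], [-174.79, -0.11], [-173.66, 173.66]. Speed limits (degrees/s): [136.94, 136.94, 172.46, 180, 180, 180].

## Interface

Orientations are given as [roll, pitch, yaw] about the fixed x, y, z axes, in that order (R = Rz(yaw) Ry(pitch) Rx(roll)).
In Python, from plant import telemetry, optics, ctrl gives the robot as it stands.
- The arm moves only by the tool servo_tool, never from a script. Its argument "rows" is a list of rows, each a list of 3 entries, a list of its own where there are three numbers: the shift along the tool's x, y, z in m, then the turn, a rotation vector about the tool's x, y, z in units of 6 degrees (1.0 is 6 degrees), then the closure, from 0 (fully open) to 1 (shut). A call has 1 to 20 rows; each row shifts and turns the commanded pose from where the row before left it, along the tool's axes as they then stand; what a row does not reach is not made up. A row lasts 1/12 s, in which the tool goes at most 41.7 mm and 7.16 degrees, less where a joint would pass 70% of its speed; a pose out of reach is approached as far as the arm can. A call is refused whole if a number of a shift passes 0.0417 or a number of a turn 1, either way. A call with a gripper value outside its range is refused whole. The fingers move at their own pace and stop on an object; the grip force is fixed at half the most. Time passes only in rows, so rows that do not move let the fingers close. It gives the time, the measured TCP pose, the force and the opening at its end, in the units of the state.
- telemetry.get_obs(): the state, without advancing time (a new reading comes with each control period).
- optics.snapshot(name): name is "scene" or "top" or "wrist"; returns the picture (384x512x3 uint8, red, green, blue); there is no depth.
- optics.camera_info(name): a dict with "mtx" (3x3 intrinsics, pixels), "rvec" (rotation vector, rad) and "tvec" (3), from world to camera coordinates, as OpenCV has them. Camera axes: x right, y down, z forward; pixel columns grow to the right and rows downward; lengths in m; the calibration is good to about 2 mm. The wrist camera is an equidistant fisheye: a pixel r from the principal point sees the ray r / f radians off the axis. A picture is of the moment at which its call begins: read the wrist's pose just before it. camera_info takes no time and is no camera call; for the wrist camera it gives the pose at the moment of the call.
- ctrl.close_job(): hands the job in, once; it reports no verdict.
The state is a dict: "clock": time; "joint_pos": joint angles; "qvel": joint speeds; "tau": joint torques, N m; "tool_pos": TCP position; "orientation": TCP orientation; "force": force on the tool from outside, world axes, zero at the start; "moment": the same for the moment, N m; "opening": finger opening in m.
Only numpy, scipy, OpenCV 4.12 (cv2) and the standard library are available. Lean on these libraries where they do the work, as an engineer would, in place of code of your own. Each camera call takes 0.05 s, during which the arm holds its last target.

## Working session

There is one attempt and no reset: what is moved stays moved. The work goes in short steps, Python scripts to look and compute and a tool call to move; the robot and the scene stay as the last step left them, time stands still between calls to the robot, and variables do not carry over. Pictures are saved under pics/ and viewed, and the job is handed in when it is done.

Besides the shell and the picture viewer there is one more tool, called after "Request:" as name(argument=value, ...), one argument or row to a line, values as JSON. servo_tool: Moves the arm, as the interface text tells. Its arguments: {"type":"object","properties":{"rows":{"type":"array"}},"required":["rows"]}

```bash
ls; mkdir -p pics
python3 - <<'E'
from plant import telemetry, optics, ctrl
import cv2
print(telemetry.get_obs())
for n in ["scene","top","wrist"]:
    im=optics.snapshot(n); cv2.imwrite(f"pics/{n}0.png",im[:,:,::-1]); print(n,optics.camera_info(n))
E
```

```text
pics
{'clock': 0.0, 'joint_pos': array([-5.70055566e+01,  2.05908448e+01,  6.32424642e-01, -2.20435953e-02,
       -7.01355390e+01, -1.65064925e+01]), 'qvel': array([ 0.0284877 , -0.02915648, -0.04301379, -0.10114043,  0.02942075,
        0.09822646]), 'tau': array([-3.29181212e-04, -5.82721174e+01,  2.93075484e+01,  6.99774876e+00,
        7.04835678e-03, -1.70997755e-04]), 'tool_pos': array([ 0.19140722, -0.64676509,  0.22561305]), 'orientation': array([ 1.79904025e+02, -6.83068901e-03, -1.63519551e+02]), 'force': array([-0.22588394,  0.34318937, -0.36194808]), 'moment': array([-0.02052558, -0.02154641, -0.01888464]), 'opening': 0.08737032580467868}
scene {'mtx': array([[466.27591264,   0.        , 254.73079154],
       [  0.        , 466.27591264, 201.0611938 ],
       [  0.        ,   0.        ,   1.        ]]), 'rvec': array([ 2.32628176,  0.81403454, -0.28772852]), 'tvec': array([-0.40785133, -0.24149159,  1.56807718])}
top {'mtx': array([[386.6799417 ,   0.        , 253.5973597 ],
       [  0.        , 386.6799417 , 195.42142411],
       [  0.        ,   0.        ,   1.        ]]), 'rvec': array([ 2.12913559, -2.10902306,  0.19240028]), 'tvec': array([-0.03701582,  0.5499036 ,  0.84017796])}
wrist {'mtx': array([[297.31863964,   0.        , 257.52761501],
       [  0.        , 297.31863964, 191.93658741],
       [  0.        ,   0.        ,   1.        ]]), 'rvec': array([-1.77282614, -2.3745221 , -0.32560802]), 'tvec': array([ 0.67261906, -0.03124109,  0.39003316])}
```

View pics/scene0.png

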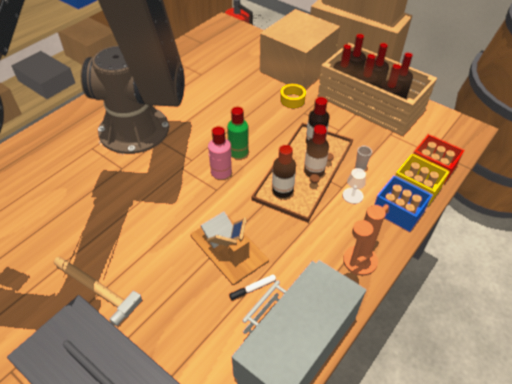

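View pics/top0.png

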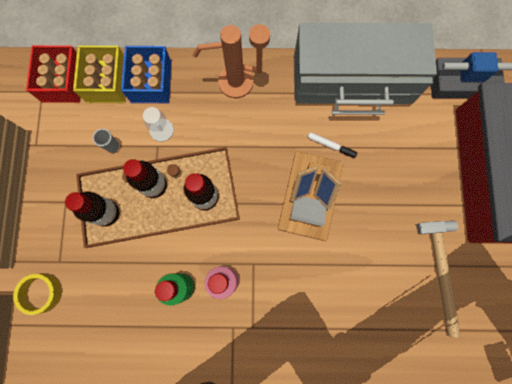

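View pics/wrist0.png

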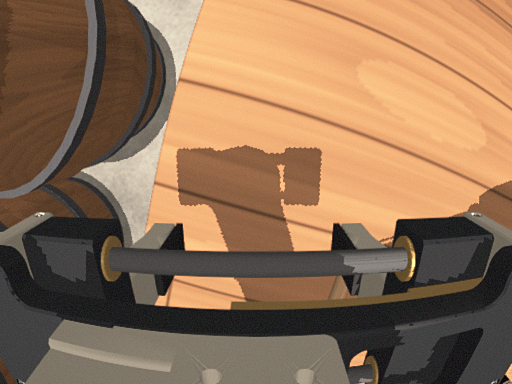

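```bash
cat > h.py <<'E'
import numpy as np, cv2
from plant import telemetry, optics
def cam(n):
    i=optics.camera_info(n); R=cv2.Rodrigues(i['rvec'])[0]; return i['mtx'],R,i['tvec']
def ray(n,px,z):
    K,R,t=cam(n); d=R.T@np.linalg.inv(K)@np.array([px[0],px[1],1.]); c=-R.T@t
    return c+d*(z-c[2])/d[2]
def proj(n,P):
    K,R,t=cam(n); return cv2.projectPoints(np.float64(P).reshape(-1,1,3),cv2.Rodrigues(R)[0],t,K,None)[0].reshape(-1,2)
E
python3 - <<'E'
from h import *
im=cv2.imread('pics/top0.png'); c=im[130:250,55:245]; cv2.imwrite('pics/c1.png',cv2.resize(c,None,fx=4,fy=4,interpolation=cv2.INTER_CUBIC))
c=im[120:250,270:370]; cv2.imwrite('pics/c2.png',cv2.resize(c,None,fx=4.5,fy=4.5,interpolation=cv2.INTER_CUBIC))
im=cv2.imread('pics/scene0.png'); c=im[85:300,180:380]; cv2.imwrite('pics/c3.png',cv2.resize(c,None,fx=2.7,fy=2.7,interpolation=cv2.INTER_CUBIC))
for n in ['scene','top']:
    K,R,t=cam(n); print(n,-R.T@t)
E
```

```text
scene [ 1.05585188 -0.68556627  1.04819018]
top [ 0.38304688 -0.03925623  0.92811486]
```

View pics/c1.png

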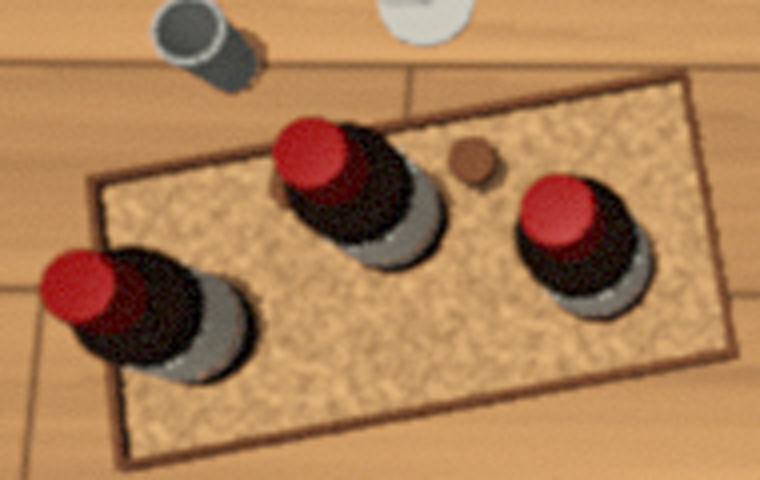

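View pics/c2.png

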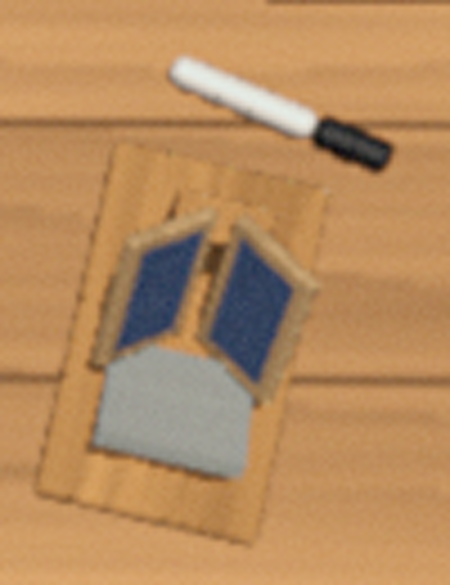

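View pics/c3.png

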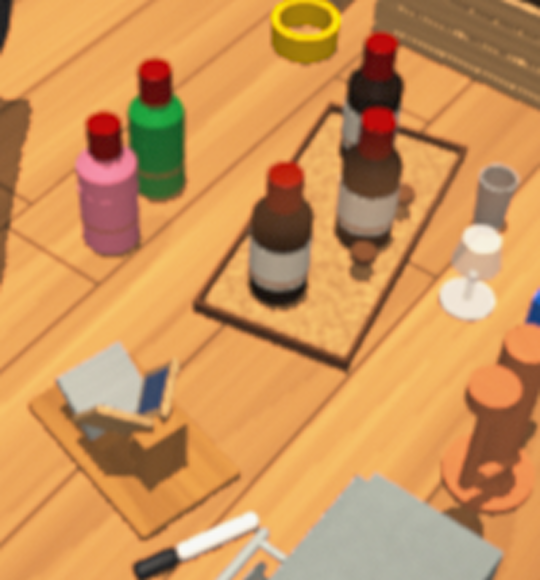

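Run:
```python
from h import *
im=cv2.imread('pics/top0.png').astype(int)
b,g,r=im[...,0],im[...,1],im[...,2]
m=((r>135)&(g<75)&(b<80)).astype(np.uint8)
n,l,s,c=cv2.connectedComponentsWithStats(m)
for i in range(1,n):
    x,y,w,h,a=s[i]
    if a>120 and x<260:
        cs,_=cv2.findContours((l==i).astype(np.uint8),0,2); cc,rad=cv2.minEnclosingCircle(cs[0])
        print(s[i],c[i],cc,rad, ray('top',c[i],.176).round(4))
S=4.5
cn=[((x+.5)/S-.5+270,(y+.5)/S-.5+120) for x,y in [(115,145),(330,190),(250,545),(38,492)]]
P=np.array([ray('top',p,.012) for p in cn]); print(P.round(4), P.mean(0))
for i in range(4): print(np.linalg.norm(P[i]-P[(i+1)%4]))
a=(P[0]+P[1]-P[2]-P[3]); print('yaw',np.degrees(np.arctan2(a[1],a[0])))
a=(P[0]+P[3]-P[1]-P[2]); print('yaw',np.degrees(np.arctan2(a[1],a[0]))-90)
# tray
S=4
cn=[((x+.5)/S-.5+55,(y+.5)/S-.5+130) for x,y in [(88,180),(685,73),(737,355),(122,468)]]
P=np.array([ray('top',p,.018) for p in cn]); print(P.round(4), P.mean(0))
for i in range(4): print(np.linalg.norm(P[i]-P[(i+1)%4]))
# stoppers, glass
print('stop',ray('top',(470/4+55,160/4+130),.04),ray('top',(300/4+55,190/4+130),.03))
print('jig',ray('top',(190/4+55,30/4+130),.07),'glassfoot',ray('top',(161,130),0))
```

```text
[ 27  46  45  46 424] [51.68867925 71.27358491] (48.5, 68.5) 31.120832443237305 [0.7904 0.3974 0.176 ]
[123 159  18  18 244] [131.73770492 167.71721311] (131.5, 167.5) 9.192488670349121 [0.5811 0.2129 0.176 ]
[185 174  18  17 247] [193.69230769 182.00809717] (194.0, 182.5) 9.178879737854004 [0.5527 0.087  0.176 ]
[ 65 192  18  18 252] [ 73.68253968 200.99603175] (73.45999908447266, 200.5399932861328) 9.244725227355957 [0.5122 0.3234 0.176 ]
[208 274  19  19 125] [215.088 282.408] (217.17605590820312, 283.2042236328125) 9.736892700195312 [0.3577 0.0386 0.176 ]
[155 281  19  20 236] [162.79237288 290.61016949] (164.0, 290.5833435058594) 9.789896011352539 [0.3415 0.1373 0.176 ]
[[ 0.668  -0.1327  0.012 ]
 [ 0.6435 -0.2494  0.012 ]
 [ 0.4507 -0.2012  0.012 ]
 [ 0.4774 -0.0903  0.012 ]] [ 0.55990975 -0.16840512  0.012     ]
0.1192088696895106
0.19877641184868927
0.11409469468867767
0.1953042989224309
yaw -13.301880068926977
yaw -12.700157315585002
[[0.6043 0.3988 0.018 ]
 [0.6749 0.0378 0.018 ]
 [0.501  0.0028 0.018 ]
 [0.431  0.3621 0.018 ]] [0.55281503 0.20037385 0.018     ]
0.3678877915143731
0.1773852582533833
0.36604672475181355
0.17711753991352328
stop [0.6121638  0.16123592 0.04      ] [0.59540828 0.2643348  0.03      ]
jig [0.6811624  0.32180731 0.07      ] glassfoot [ 7.26507393e-01  2.04556739e-01 -1.11022302e-16]
```

Run:
```python
from h import *
im=cv2.imread('pics/scene0.png').astype(int)
b,g,r=im[...,0],im[...,1],im[...,2]
m=((r>110)&(g<60)&(b<60)).astype(np.uint8)
n,l,s,c=cv2.connectedComponentsWithStats(m)
print([list(s[i]) for i in range(1,n) if s[i][4]>50])
for P in [(.5811,.2129,.176),(.5527,.087,.176),(.5122,.3234,.176)]:
    a=np.linspace(0,2*np.pi,60); q=np.array([[P[0]+.019*np.cos(t),P[1]+.019*np.sin(t),.176] for t in a])
    p=proj('scene',q); print('pred top disc bbox',p.min(0).round(1),p.max(0).round(1))
im=cv2.imread('pics/scene0.png')
c=im[205:285,185:275]; cv2.imwrite('pics/c4.png',cv2.resize(c,None,fx=7,fy=7,interpolation=cv2.INTER_CUBIC))
im=cv2.imread('pics/top0.png'); c=im[160:235,280:350]; cv2.imwrite('pics/c5.png',cv2.resize(c,None,fx=8,fy=8,interpolation=cv2.INTER_CUBIC))
```

```text
[[np.int32(226), np.int32(8), np.int32(23), np.int32(14), np.int32(151)], [np.int32(315), np.int32(97), np.int32(12), np.int32(9), np.int32(78)], [np.int32(232), np.int32(107), np.int32(11), np.int32(9), np.int32(78)], [np.int32(314), np.int32(125), np.int32(13), np.int32(10), np.int32(107)], [np.int32(213), np.int32(127), np.int32(12), np.int32(9), np.int32(86)], [np.int32(415), np.int32(135), np.int32(48), np.int32(46), np.int32(469)], [np.int32(279), np.int32(145), np.int32(13), np.int32(19), np.int32(186)]]
pred top disc bbox [312.3 124.3] [325.8 133.3]
pred top disc bbox [277.5 143.7] [291.5 153.5]
pred top disc bbox [313.7  96. ] [326.5 104. ]
```

View pics/c4.png

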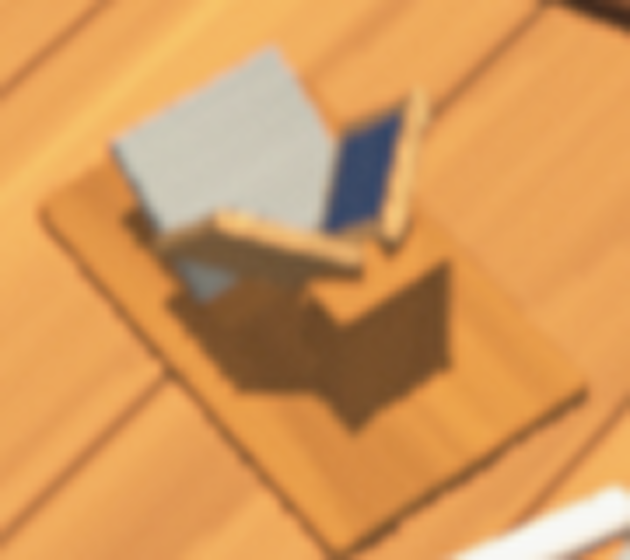

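View pics/c5.png

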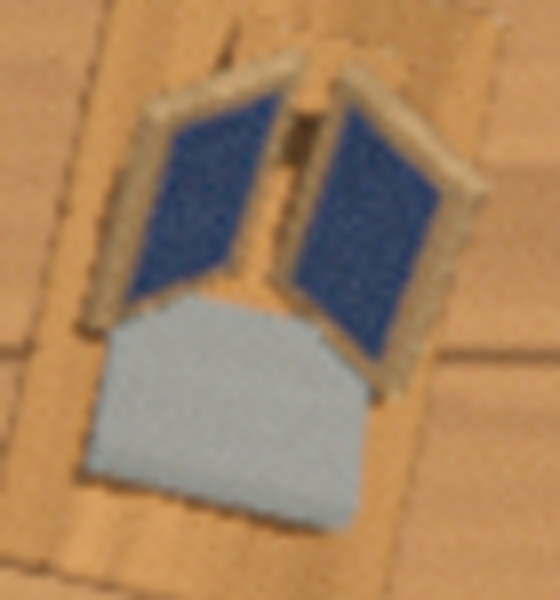

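Run:
```python
from h import *
def tri(pt,ps):
    Pm=[]
    for n in ['top','scene']:
        K,R,t=cam(n); Pm.append(K@np.c_[R,t])
    X=cv2.triangulatePoints(Pm[0],Pm[1],np.float64(pt).reshape(2,1),np.float64(ps).reshape(2,1)); return (X[:3]/X[3]).ravel()
T=lambda x,y:((x+.5)/8-.5+280,(y+.5)/8-.5+160)
S=lambda x,y:((x+.5)/7-.5+185,(y+.5)/7-.5+205)
L=tri(T(92,462),S(273,48)); R_=tri(T(353,524),S(112,148)); print(L,R_,np.linalg.norm(L-R_))
d=L-R_; yaw=np.degrees(np.arctan2(d[1],d[0]))-90; print('yaw',yaw)
yaw=-13.0
n=np.array([np.cos(np.radians(yaw)),np.sin(np.radians(yaw)),0]); up=np.array([0,0,1.]); a=np.radians(35)
z=np.sin(a)*n+np.cos(a)*up; x=-np.cos(a)*n+np.sin(a)*up; y=np.cross(z,x)
print('O tri',(L+R_)/2-.035*x)
l2=ray('top',T(92,462),.066);r2=ray('top',T(353,524),.066); print(l2,r2,np.linalg.norm(l2-r2),'O top', (l2+r2)/2-.035*x)
l2=ray('scene',S(273,48),.066);r2=ray('scene',S(112,148),.066); print('O scene', (l2+r2)/2-.035*x)
O=(ray('top',T(92,462),.066)+ray('top',T(353,524),.066))/2-.035*x; O[2]=.046
# V edge features: far (neck) end valley etc: project predicted V inner corners at widths
for nme,f,sc,off in [('top',8,8,(280,160)),('scene',7,7,(185,205))]:
    for zz in (.005,.090):
        q=[O+zz*z+(-.0467)*x]+[O+zz*z+(-.0467+w*.7071)*x+s*w*.7071*y for s in(1,-1) for w in (.01,.05)]
        print(nme,zz,(((proj(nme,q)-np.array(off)+.5)*sc-.5).round()).tolist())
print('board center in cradle frame vs O', O[:2]-np.array([.56,-.1684]), ((O[:2]-np.array([.56,-.1684]))@n[:2]),((O[:2]-np.array([.56,-.1684]))@y[:2]))
```

```text
[ 0.50097801 -0.11496096  0.06058233] [ 0.48419785 -0.18858433  0.05874954] 0.0755336571698317
yaw -12.839465774871158
O tri [ 0.52052344 -0.15822207  0.03959076]
[ 0.49827157 -0.11649599  0.066     ] [ 0.48150171 -0.18920548  0.066     ] 0.0746183436503091 O top [ 0.51782215 -0.15930015  0.04592482]
O scene [ 0.52547252 -0.16026016  0.04592482]
top 0.005 [[253.0, 284.0], [274.0, 305.0], [362.0, 394.0], [227.0, 294.0], [122.0, 338.0]]
top 0.09 [[324.0, 69.0], [347.0, 91.0], [443.0, 181.0], [297.0, 79.0], [186.0, 121.0]]
scene 0.005 [[293.0, 268.0], [269.0, 262.0], [170.0, 236.0], [299.0, 243.0], [320.0, 143.0]]
scene 0.09 [[366.0, 245.0], [340.0, 238.0], [235.0, 209.0], [372.0, 218.0], [395.0, 111.0]]
board center in cradle frame vs O [-0.04217785  0.00909985] -0.043143858541554836 0.0006213344136977456
```

Run:
```python
import cv2,numpy as np
im=cv2.imread('pics/top0.png')[196:232,288:330]
g=cv2.resize(im,None,fx=16,fy=16,interpolation=cv2.INTER_CUBIC).astype(float)
g=np.clip((g-110)*3.2,0,255).astype(np.uint8); cv2.imwrite('pics/c6.png',g)
```

```text
(no output)
```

View pics/c6.png

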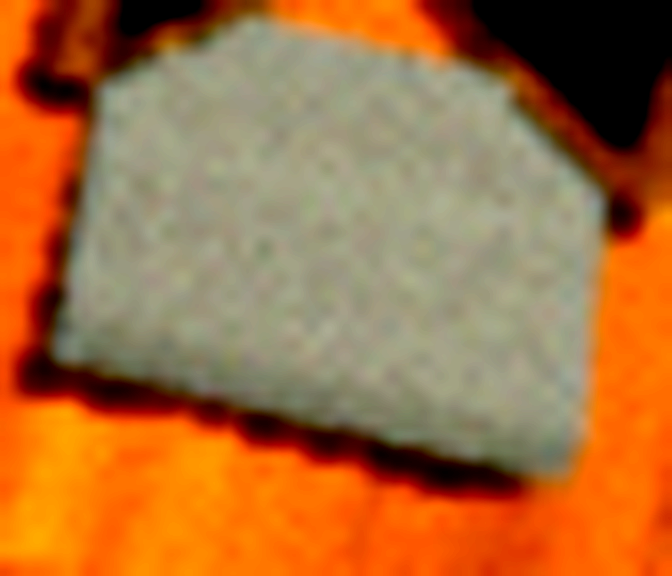

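```bash
cat >> h.py <<'E'
from scipy.spatial.transform import Rotation as Ro
def tool(yaw,tilt):  # yaw=bearing of outward dir; tilt>0 -> tool z points back to robot
    return Ro.from_euler('z',yaw+180,degrees=True)*Ro.from_euler('x',180,degrees=True)*Ro.from_euler('y',tilt,degrees=True)
def plan(p,Rt):
    o=telemetry.get_obs(); Rc=Ro.from_euler('xyz',o['orientation'],degrees=True)
    rv=(Rc.inv()*Rt).as_rotvec(degrees=True)/6
    print('turn units',rv.round(3),'shift in target-tool axes',Rt.inv().apply(p-o['tool_pos']).round(4), 'in current axes',Rc.inv().apply(p-o['tool_pos']).round(4))
def grasp(b,h=.142,tilt=-15,back=0,yaw=None):
    yaw=np.degrees(np.arctan2(b[1],b[0])) if yaw is None else yaw
    Rt=tool(yaw,tilt); return np.array([b[0],b[1],.006+h])+Rt.apply([0,0,.019-back]),Rt
A=(.581,.2125);B=(.5525,.0865);C=(.512,.323)
E
python3 - <<'E'
from h import *
print(tool(0,-15).as_matrix().round(2)); plan(*grasp(B,back=.07))
print(grasp(B)[0])
E
```

```text
[[-0.97  0.    0.26]
 [ 0.    1.    0.  ]
 [-0.26  0.   -0.97]]
turn units [ 0.178 -2.498  1.256] shift in target-tool axes [-0.434   0.6687  0.1459] in current axes [-0.5412  0.6025  0.0293]
[0.55735838 0.08726063 0.12964741]
```

Request:
servo_tool(
  rows=[
    [[0,0,0],[0.06,-0.833,0.419],0],
    [[0,0,0],[0.06,-0.833,0.419],0],
    [[0,0,0],[0.06,-0.833,0.419],0],
    [[-0.0217,0.0334,0.0073],[0,0,0],0],
    [[-0.0217,0.0334,0.0073],[0,0,0],0],
    [[-0.0217,0.0334,0.0073],[0,0,0],0],
    [[-0.0217,0.0334,0.0073],[0,0,0],0],
    [[-0.0217,0.0334,0.0073],[0,0,0],0],
    [[-0.0217,0.0334,0.0073],[0,0,0],0],
    [[-0.0217,0.0334,0.0073],[0,0,0],0],
    [[-0.0217,0.0334,0.0073],[0,0,0],0],
    [[-0.0217,0.0334,0.0073],[0,0,0],0],
    [[-0.0217,0.0334,0.0073],[0,0,0],0],
    [[-0.0217,0.0334,0.0073],[0,0,0],0],
    [[-0.0217,0.0334,0.0073],[0,0,0],0],
    [[-0.0217,0.0334,0.0073],[0,0,0],0],
    [[-0.0217,0.0334,0.0073],[0,0,0],0],
    [[-0.0217,0.0334,0.0073],[0,0,0],0],
    [[0,0,0],[0,0,0],0],
  ],
)

```text
clock: 1.73
tool_pos: [0.4552, -0.0937, 0.2048]
orientation: [-179.9, 15.1, -170.7]
force: [0.7, -1.4, 0.3]
opening: 0.0879
```

Run:
```python
from h import *
plan(*grasp(B,back=.07)); print(telemetry.get_obs()['joint_pos'])
```

```text
turn units [0.003 0.022 0.066] shift in target-tool axes [-0.105  0.163  0.036] in current axes [-0.1061  0.1622  0.0363]
[ 13.88254467  -8.07009476 -37.8015015    1.80562981 -45.20207628
 -95.68950045]
```

Request:
servo_tool(
  rows=[
    [[-0.0212,0.0324,0.0073],[0,0.022,0.066],0],
    [[-0.021,0.0326,0.0072],[0,0,0],0],
    [[-0.021,0.0326,0.0072],[0,0,0],0],
    [[-0.021,0.0326,0.0072],[0,0,0],0],
    [[-0.021,0.0326,0.0072],[0,0,0],0],
    [[0,0,0],[0,0,0],0],
    [[0,0,0],[0,0,0],0],
  ],
)

```text
clock: 2.32
tool_pos: [0.5384, 0.0799, 0.1958]
orientation: [-180.0, 14.8, -171.3]
force: [-0.6, -0.2, -0.4]
opening: 0.0879
```

Run:
```python
from h import *
plan(*grasp(B,back=.07)); 
im=optics.snapshot('wrist'); print(optics.camera_info('wrist'),telemetry.get_obs()['force']); cv2.imwrite('pics/w1.png',im[:,:,::-1])
```

```text
turn units [-0.014 -0.034 -0.037] shift in target-tool axes [-0.0021  0.0043 -0.001 ] in current axes [-0.0021  0.0043 -0.001 ]
{'mtx': array([[297.31863964,   0.        , 257.52761501],
       [  0.        , 297.31863964, 191.93658741],
       [  0.        ,   0.        ,   1.        ]]), 'rvec': array([-1.7873342 , -2.07883192, -0.56375396]), 'tvec': array([ 0.00140371, -0.53858085,  0.06622198])} [-0.62733327 -0.57150582  0.07075679]
```

View pics/w1.png

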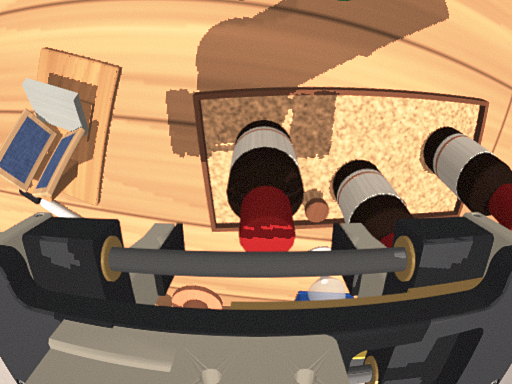

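Request:
servo_tool(
  rows=[
    [[-0.0021,0.0043,0],[0,0,0],0],
    [[0,0,0.015],[0,0,0],0],
    [[0,0,0.018],[0,0,0],0],
    [[0,0,0.018],[0,0,0],0],
    [[0,0,0.018],[0,0,0],0],
    [[0,0,0],[0,0,0],0],
  ],
)

```text
clock: 2.87
tool_pos: [0.5557, 0.0836, 0.1276]
orientation: [-179.9, 14.7, -171.6]
force: [-1.5, -0.7, -0.5]
opening: 0.0878
```

Run:
```python
from h import *
plan(*grasp(B)); print(telemetry.get_obs()['force'])
```

```text
turn units [-0.03  -0.058 -0.08 ] shift in target-tool axes [-0.0027  0.0033 -0.0014] in current axes [-0.0026  0.0033 -0.0014]
[-1.48172218 -0.74946439 -0.50282329]
```

Request:
servo_tool(
  rows=[
    [[-0.0026,0.0033,-0.0014],[-0.03,-0.05,-0.08],0],
    [[0,0,0],[0,0,0],0],
  ],
)

```text
clock: 3.03
tool_pos: [0.5594, 0.0891, 0.134]
orientation: [179.9, 15.3, -171.0]
force: [-0.3, 0.9, 1.1]
opening: 0.0879
```

Run:
```python
from h import *
plan(*grasp(B)); print(telemetry.get_obs()['force'])
im=optics.snapshot('wrist');cv2.imwrite('pics/w2.png',im[:,:,::-1]);print(telemetry.get_obs()['tool_pos'],telemetry.get_obs()['force'])
```

```text
turn units [0.02  0.052 0.018] shift in target-tool axes [ 0.0033 -0.0015  0.0036] in current axes [ 0.0034 -0.0015  0.0036]
[-0.25590602  0.85987694  1.09296428]
[0.55938007 0.08919598 0.13419933] [-0.10707114 -0.26213965  0.4758221 ]
```

View pics/w2.png

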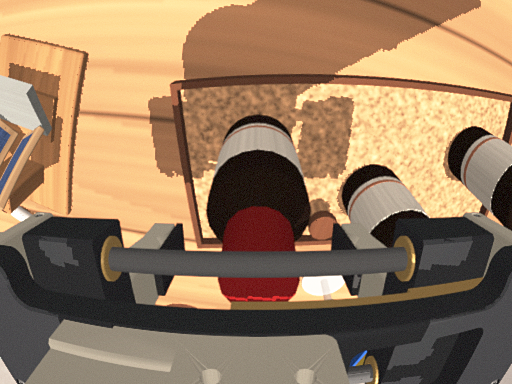

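Request:
servo_tool(
  rows=[
    [[0,0,0],[0,0,0],1],
    [[0,0,0],[0,0,0],1],
    [[0,0,0],[0,0,0],1],
    [[0,0,0],[0,0,0],1],
    [[0,0,0],[0,0,0],1],
    [[0,0,0],[0,0,0],1],
  ],
)

```text
clock: 3.58
tool_pos: [0.5587, 0.0891, 0.1326]
orientation: [179.9, 15.2, -171.0]
force: [-0.2, -0.1, 0.7]
opening: 0.0532
```

Run:
```python
from h import *
plan(*grasp(B)); o=telemetry.get_obs(); print(o['force'],o['moment'],o['qvel'])
```

```text
turn units [0.017 0.033 0.017] shift in target-tool axes [ 0.0023 -0.0016  0.0024] in current axes [ 0.0023 -0.0016  0.0024]
[-0.19492813 -0.08295457  0.6747338 ] [-0.15646036  0.88888747 -0.04936328] [-0.05063161  0.1115528   0.12998551  0.00055812  0.07085857  0.02843449]
```

Request:
servo_tool(
  rows=[
    [[0,0,0],[0,0,0],1],
    [[0,0,0],[0,0,0],1],
    [[0,0,0],[0,0,0],1],
    [[0,0,0],[0,0,0],1],
    [[0,0,0],[0,0,0],1],
  ],
)

```text
clock: 4.0
tool_pos: [0.5587, 0.089, 0.1324]
orientation: [179.9, 15.2, -171.0]
force: [0.7, 0.9, 0.5]
opening: 0.0378
```

Run:
```python
from h import *
plan(*grasp(B)); o=telemetry.get_obs(); print(o['force'],o['moment'],o['tau'])
```

```text
turn units [0.016 0.031 0.017] shift in target-tool axes [ 0.0022 -0.0016  0.0023] in current axes [ 0.0023 -0.0016  0.0023]
[0.70729583 0.93585088 0.4780878 ] [-0.00531609  0.95352835  0.04598868] [-2.47927113e-01 -3.37008762e+01  2.39103305e+01  5.46382561e+00
  5.95918223e-01  1.31962309e-02]
```

Request:
servo_tool(
  rows=[
    [[-0.0026,0,-0.0097],[0,0,0],1],
    [[-0.0026,0,-0.0097],[0,0,0],1],
    [[-0.0026,0,-0.0097],[0,0,0],1],
    [[-0.0026,0,-0.0097],[0,0,0],1],
    [[0,0,0],[0,0,0],1],
    [[0,0,0],[0,0,0],1],
    [[0,0,0],[0,0,0],1],
    [[0,0,0],[0,0,0],1],
  ],
)

```text
clock: 4.67
tool_pos: [0.558, 0.0886, 0.1716]
orientation: [180.0, 15.1, -171.0]
force: [-0.3, -0.7, -2.8]
opening: 0.0373
```

Run:
```python
from h import *
o=telemetry.get_obs(); print(o['force'],o['moment'],o['tau'],o['tool_pos'],o['qvel'])
im=optics.snapshot('scene');cv2.imwrite('pics/s2.png',im[60:260,160:420,::-1].repeat(2,0).repeat(2,1))
for i in range(3): optics.snapshot('wrist'); print(telemetry.get_obs()['force'])
```

```text
[-0.31797939 -0.69759051 -2.77741774] [-0.1836254   1.07839734 -0.00842148] [ 9.47956491e-03 -3.31072319e+01  2.69912231e+01  6.33421987e+00
  8.38868078e-01  7.03972604e-03] [0.55801015 0.08862593 0.17163543] [ 0.0152208  -0.0197031   0.24087361  0.13825384 -0.20952294  0.01178359]
[ 0.35639456  0.5100434  -1.6957208 ]
[ 0.34750236 -0.45056111 -3.4277398 ]
[-0.06398936  0.13453714 -2.15847327]
```

View pics/s2.png

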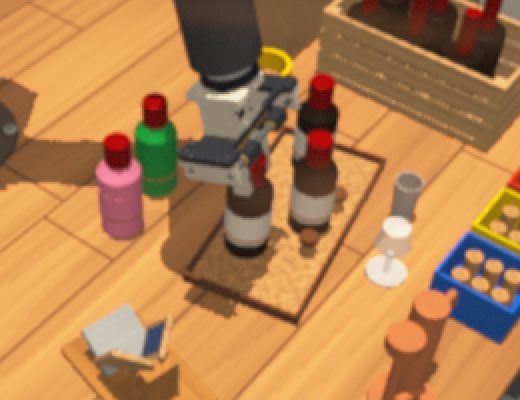

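Request:
servo_tool(
  rows=[
    [[0.0026,0,0.0097],[0,0,0],1],
    [[0.0026,0,0.0097],[0,0,0],1],
    [[0.0026,0,0.0097],[0,0,0],1],
    [[0.0015,0,0.0057],[0,0,0],1],
    [[0.0008,0,0.003],[0,0,0],1],
    [[0,0,0],[0,0,0],1],
    [[0,0,0],[0,0,0],1],
    [[0,0,0],[0,0,0],1],
  ],
)

```text
clock: 5.53
tool_pos: [0.559, 0.0892, 0.134]
orientation: [179.9, 15.2, -171.0]
force: [0.6, -0.1, -2.0]
opening: 0.0374
```

Run:
```python
from h import *
o=telemetry.get_obs(); print(o['force'],o['moment'],o['tool_pos'])
```

```text
[ 0.57526412 -0.12162326 -2.04502737] [-0.18926556  1.02945993  0.01814624] [0.55899995 0.08916801 0.13399845]
```

Request:
servo_tool(
  rows=[
    [[0.0003,0,0.001],[0,0,0],1],
    [[0.0003,0,0.001],[0,0,0],1],
    [[0,0,0],[0,0,0],1],
    [[0,0,0],[0,0,0],1],
  ],
)

```text
clock: 5.87
tool_pos: [0.5593, 0.0893, 0.1324]
orientation: [179.9, 15.3, -171.0]
force: [-2.2, -0.4, 5.2]
opening: 0.0376
```

Request:
servo_tool(
  rows=[
    [[0,0,0],[0,0,0],0],
    [[0,0,0],[0,0,0],0],
    [[0,0,0],[0,0,0],0],
    [[0,0,0],[0,0,0],0],
    [[0,0,0],[0,0,0],0],
    [[0,0,-0.01],[0,0,0],0],
    [[0,0,-0.02],[0,0,0],0],
    [[0,0,-0.03],[0,0,0],0],
    [[0,0,-0.02],[0,0,0],0],
    [[0,0,0],[0,0,0],0],
  ],
)

```text
clock: 6.7
tool_pos: [0.5394, 0.0865, 0.2133]
orientation: [179.8, 15.6, -171.0]
force: [0.3, 0.2, -0.1]
opening: 0.0874
```

Run:
```python
from h import *
o=telemetry.get_obs(); print(o['force'],o['joint_pos']); plan(*grasp(A,back=.08))
im=optics.snapshot('scene');cv2.imwrite('pics/s3.png',im[60:260,160:420,::-1].repeat(2,0).repeat(2,1))
```

```text
[ 0.33276908  0.18736364 -0.10683482] [  34.16275268   -0.48457743  -32.9568471     9.2503568   -43.6789051
 -121.04031834]
turn units [-0.455  0.096 -1.78 ] shift in target-tool axes [-0.0627  0.104   0.0234] in current axes [-0.042   0.1148  0.0187]
```

View pics/s3.png

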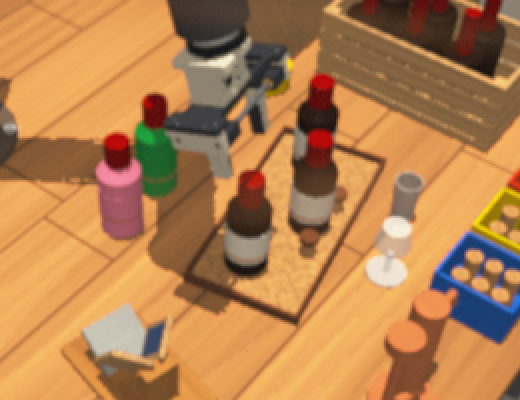

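Request:
servo_tool(
  rows=[
    [[0,0,0],[-0.228,0.05,-0.89],0],
    [[0,0,0],[-0.228,0.05,-0.89],0],
    [[-0.0157,0.026,0.0058],[0,0,0],0],
    [[-0.0157,0.026,0.0058],[0,0,0],0],
    [[-0.0157,0.026,0.0058],[0,0,0],0],
    [[-0.0157,0.026,0.0058],[0,0,0],0],
    [[0,0,0],[0,0,0],0],
    [[0,0,0],[0,0,0],0],
    [[0,0,0],[0,0,0],0],
  ],
)

```text
clock: 7.5
tool_pos: [0.5644, 0.2059, 0.2006]
orientation: [-179.9, 14.5, -159.9]
force: [0.1, -1.7, -0.4]
opening: 0.0875
```

Run:
```python
from h import *
o=telemetry.get_obs(); print(o['joint_pos']); plan(*grasp(A,back=.08))
im=optics.snapshot('wrist');cv2.imwrite('pics/w3.png',im[:,:,::-1])
```

```text
[  42.13016169    6.30027429  -26.64891219    7.86698655  -43.90154663
 -117.1052562 ]
turn units [-0.012 -0.089 -0.002] shift in target-tool axes [-0.0037  0.0005 -0.0056] in current axes [-0.0036  0.0005 -0.0056]
```

View pics/w3.png

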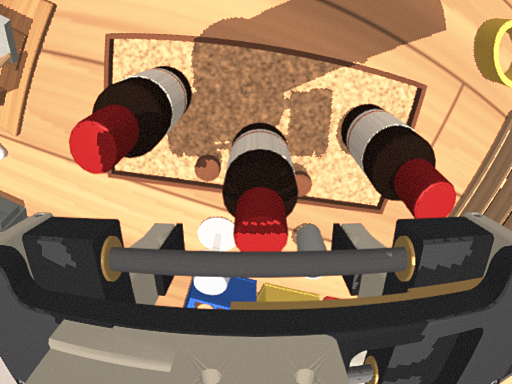

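Request:
servo_tool(
  rows=[
    [[-0.003,0.001,0.01],[0,-0.08,0],0],
    [[0,0,0.018],[0,0,0],0],
    [[0,0,0.018],[0,0,0],0],
    [[0,0,0.018],[0,0,0],0],
    [[0,0,0.009],[0,0,0],0],
    [[0,0,0],[0,0,0],0],
    [[0,0,0],[0,0,0],0],
    [[0,0,0],[0,0,0],0],
  ],
)

```text
clock: 8.22
tool_pos: [0.5855, 0.2145, 0.1333]
orientation: [-180.0, 15.1, -160.0]
force: [0.2, 0.4, 1.3]
opening: 0.0877
```

Run:
```python
from h import *
plan(*grasp(A))
```

```text
turn units [-0.006  0.024 -0.009] shift in target-tool axes [ 0.0009 -0.0003  0.0036] in current axes [ 0.0009 -0.0003  0.0035]
```

Request:
servo_tool(
  rows=[
    [[0,0,0],[0,0,0],1],
    [[0,0,0],[0,0,0],1],
    [[0,0,0],[0,0,0],1],
    [[0,0,0],[0,0,0],1],
    [[0,0,0],[0,0,0],1],
    [[0,0,0],[0,0,0],1],
    [[0,0,0],[0,0,0],1],
    [[0,0,0],[0,0,0],1],
    [[0,0,0],[0,0,0],1],
    [[0,0,0],[0,0,0],1],
    [[0,0,0],[0,0,0],1],
  ],
)

```text
clock: 9.13
tool_pos: [0.5851, 0.2146, 0.1321]
orientation: [-180.0, 15.1, -159.9]
force: [0.0, 0.7, -0.5]
opening: 0.0378
```

Request:
servo_tool(
  rows=[
    [[-0.0026,0,-0.0097],[0,0,0],1],
    [[-0.0026,0,-0.0097],[0,0,0],1],
    [[-0.0026,0,-0.0097],[0,0,0],1],
    [[-0.0026,0,-0.0097],[0,0,0],1],
    [[0,0,0],[0,0,0],1],
    [[0,0,0],[0,0,0],1],
    [[0,0,0],[0,0,0],1],
    [[0,0,0],[0,0,0],1],
  ],
)

```text
clock: 9.8
tool_pos: [0.5846, 0.2142, 0.1715]
orientation: [-179.9, 15.0, -160.0]
force: [-0.6, 0.2, -2.5]
opening: 0.0374
```

Run:
```python
from h import *
o=telemetry.get_obs(); print(o['force'],o['moment'],o['tool_pos'],o['opening'])
for i in range(3): optics.snapshot('wrist'); print(telemetry.get_obs()['force'])
```

```text
[-0.62274213  0.2218837  -2.48498717] [-0.3675784   0.99842127  0.01619566] [0.58455676 0.21420016 0.17146605] 0.03742613934751466
[ 0.72560841 -0.3978049  -1.50415171]
[ 0.13779717  0.40786391 -2.61597238]
[-0.84719768 -0.76298097 -2.47462346]
```

Also light (about 2.3 N): empty. Put it back.

Request:
servo_tool(
  rows=[
    [[0.0026,0,0.0097],[0,0,0],1],
    [[0.0026,0,0.0097],[0,0,0],1],
    [[0.0026,0,0.0097],[0,0,0],1],
    [[0.0015,0,0.0057],[0,0,0],1],
    [[0.0008,0,0.003],[0,0,0],1],
    [[0.0002,0,0.0008],[0,0,0],1],
    [[0,0,0],[0,0,0],1],
    [[0,0,0],[0,0,0],1],
    [[0,0,0],[0,0,0],1],
  ],
)

```text
clock: 10.7
tool_pos: [0.5852, 0.2146, 0.1325]
orientation: [-180.0, 15.1, -160.0]
force: [0.5, -0.1, -2.9]
opening: 0.0375
```

Request:
servo_tool(
  rows=[
    [[0.0003,0,0.001],[0,0,0],1],
    [[0,0,0],[0,0,0],1],
    [[0,0,0],[0,0,0],1],
  ],
)

```text
clock: 10.95
tool_pos: [0.5855, 0.2148, 0.1321]
orientation: [-180.0, 15.1, -159.9]
force: [-1.3, 0.3, 3.9]
opening: 0.0377
```

Request:
servo_tool(
  rows=[
    [[0,0,0],[0,0,0],0],
    [[0,0,0],[0,0,0],0],
    [[0,0,0],[0,0,0],0],
    [[0,0,0],[0,0,0],0],
    [[0,0,0],[0,0,0],0],
    [[0,0,-0.01],[0,0,0],0],
    [[0,0,-0.02],[0,0,0],0],
    [[0,0,-0.03],[0,0,0],0],
    [[0,0,-0.02],[0,0,0],0],
    [[0,0,0],[0,0,0],0],
  ],
)

```text
clock: 11.78
tool_pos: [0.5668, 0.2085, 0.2145]
orientation: [179.9, 15.5, -159.9]
force: [1.0, 0.7, 0.8]
opening: 0.0871
```

Run:
```python
from h import *
o=telemetry.get_obs(); print(o['joint_pos']); plan(*grasp(C,back=.085))
```

```text
[  42.3429856     5.36110495  -26.15758058    8.22306123  -44.36593369
 -117.42758104]
turn units [-0.521  0.083 -1.957] shift in target-tool axes [0.003 0.126 0.002] in current axes [ 0.0285  0.1227 -0.0049]
```

Request:
servo_tool(
  rows=[
    [[0,0,0],[-0.261,0.042,-0.98],0],
    [[0,0,0],[-0.261,0.042,-0.98],0],
    [[0.0008,0.0315,0.0005],[0,0,0],0],
    [[0.0008,0.0315,0.0005],[0,0,0],0],
    [[0.0008,0.0315,0.0005],[0,0,0],0],
    [[0.0008,0.0315,0.0005],[0,0,0],0],
    [[0,0,0],[0,0,0],0],
    [[0,0,0],[0,0,0],0],
    [[0,0,0],[0,0,0],0],
  ],
)

```text
clock: 12.53
tool_pos: [0.4959, 0.3127, 0.2061]
orientation: [-180.0, 14.6, -147.7]
force: [-0.1, -0.5, -0.2]
opening: 0.0874
```

Run:
```python
from h import *
o=telemetry.get_obs(); print(o['joint_pos']); plan(*grasp(C,back=.08))
im=optics.snapshot('wrist');cv2.imwrite('pics/w4.png',im[:,:,::-1])
im=optics.snapshot('scene');cv2.imwrite('pics/s4.png',im[60:260,160:420,::-1].repeat(2,0).repeat(2,1))
```

```text
[  54.98055647    4.54717097  -27.94336069    7.997517    -44.31829462
 -117.79340998]
turn units [-0.    -0.073  0.004] shift in target-tool axes [-0.0034  0.0001  0.    ] in current axes [-0.0034  0.0001  0.    ]
```

View pics/w4.png

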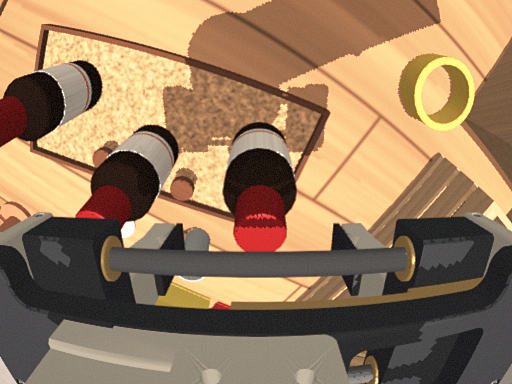

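View pics/s4.png

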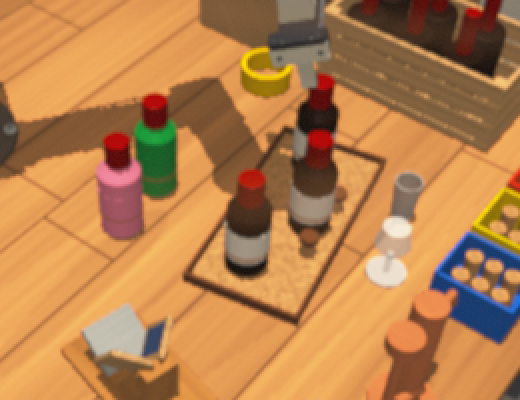

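Request:
servo_tool(
  rows=[
    [[-0.003,0.0005,0.01],[0,-0.073,0],0],
    [[0,0,0.018],[0,0,0],0],
    [[0,0,0.018],[0,0,0],0],
    [[0,0,0.018],[0,0,0],0],
    [[0,0,0.012],[0,0,0],0],
    [[0,0,0],[0,0,0],0],
    [[0,0,0],[0,0,0],0],
    [[0,0,0],[0,0,0],0],
  ],
)

```text
clock: 13.3
tool_pos: [0.5156, 0.3248, 0.134]
orientation: [-180.0, 15.0, -147.8]
force: [-0.2, -0.3, 0.7]
opening: 0.0874
```

Run:
```python
from h import *
plan(*grasp(C))
```

```text
turn units [-0.005  0.007 -0.013] shift in target-tool axes [0.0002 0.0004 0.0044] in current axes [0.0002 0.0004 0.0044]
```

Request:
servo_tool(
  rows=[
    [[0,0,0.003],[0,0,0],0.3],
    [[0,0,0],[0,0,0],1],
    [[0,0,0],[0,0,0],1],
    [[0,0,0],[0,0,0],1],
    [[0,0,0],[0,0,0],1],
    [[0,0,0],[0,0,0],1],
    [[0,0,0],[0,0,0],1],
    [[0,0,0],[0,0,0],1],
    [[0,0,0],[0,0,0],1],
    [[0,0,0],[0,0,0],1],
    [[0,0,0],[0,0,0],1],
    [[0,0,0],[0,0,0],1],
    [[0,0,0],[0,0,0],1],
  ],
)

```text
clock: 14.38
tool_pos: [0.5156, 0.3256, 0.1303]
orientation: [-180.0, 15.0, -147.8]
force: [-1.6, 1.6, -0.0]
opening: 0.038
```

Run:
```python
from h import *
plan(*grasp(C)); o=telemetry.get_obs(); print(o['tool_pos'],o['opening'],o['moment'])
```

```text
turn units [-0.003  0.001 -0.004] shift in target-tool axes [-0.0003 -0.0003  0.0008] in current axes [-0.0003 -0.0003  0.0008]
[0.51563717 0.32561752 0.13031263] 0.037959494903150696 [-0.18094083  0.85035291  0.10819652]
```

Request:
servo_tool(
  rows=[
    [[-0.0026,0,-0.0097],[0,0,0],1],
    [[-0.0026,0,-0.0097],[0,0,0],1],
    [[-0.0026,0,-0.0097],[0,0,0],1],
    [[-0.0026,0,-0.0097],[0,0,0],1],
    [[0,0,0],[0,0,0],1],
    [[0,0,0],[0,0,0],1],
    [[0,0,0],[0,0,0],1],
    [[0,0,0],[0,0,0],1],
  ],
)

```text
clock: 15.05
tool_pos: [0.515, 0.3248, 0.1691]
orientation: [-180.0, 14.9, -147.8]
force: [-0.6, 0.3, -5.1]
opening: 0.0378
```

Run:
```python
from h import *
o=telemetry.get_obs(); print(o['force'],o['moment'],o['tool_pos'],o['opening'])
for i in range(3): im=optics.snapshot('wrist'); print(telemetry.get_obs()['force'])
cv2.imwrite('pics/w5.png',im[:,:,::-1])
```

```text
[-0.5900873   0.31706865 -5.06626742] [-0.67373988  1.16745621  0.02947846] [0.51500343 0.3247604  0.16906705] 0.03776767599910448
[ 0.24741071 -0.50797609 -5.14676293]
[ 0.16321109 -0.40218897 -4.77062266]
[ 0.39270488 -0.23964868 -4.68505784]
```

```bash
cat >> h.py <<'E'
YAW=-13.0; O=np.array([.5232,-.160,.046]); HG=.1427
_n=np.array([np.cos(np.radians(YAW)),np.sin(np.radians(YAW)),0]); _u=np.array([0,0,1.]); _a=np.radians(35)
ZT=np.sin(_a)*_n+np.cos(_a)*_u; XT=-np.cos(_a)*_n+np.sin(_a)*_u
def place(dx=0,dz=0):
    Rt=tool(YAW,20); return O+(HG+dz)*ZT+dx*XT+Rt.apply([0,0,.019]),Rt
E
python3 - <<'E'
from h import *
p,R=place(.06,.03); print(p,place()[0]); plan(p,R)
E
```

```text
[ 0.56549657 -0.16976493  0.20402798] [ 0.59661973 -0.17695028  0.14503884]
turn units [-0.344  5.515  7.64 ] shift in target-tool axes [-0.1388 -0.471  -0.087 ] in current axes [ 0.2052 -0.4455 -0.0899]
```

Request:
servo_tool(
  rows=[
    [[-0.0052,0,-0.0193],[0,0,0],1],
    [[-0.0078,0,-0.029],[0,0,0],1],
    [[-0.0078,0,-0.029],[0,0,0],1],
    [[-0.0078,0,-0.029],[0,0,0],1],
    [[-0.0078,0,-0.029],[0,0,0],1],
    [[-0.0052,0,-0.0193],[0,0,0],1],
    [[0,0,0],[0,0,0],1],
  ],
)

```text
clock: 15.78
tool_pos: [0.5174, 0.327, 0.3362]
orientation: [179.9, 15.5, -147.8]
force: [0.9, 0.6, -4.4]
opening: 0.0373
```

Run:
```python
from h import *
o=telemetry.get_obs(); print(o['joint_pos'],o['tool_pos'])
p,R=place(.06,.03); plan(p,R)
# intermediate: rotate in two steps: yaw first w/ tilt -15
plan(p,tool(YAW,-15))
```

```text
[  54.14151623    2.01159444  -13.03816052    6.4766975   -60.68627924
 -114.37318554] [0.51738985 0.32702899 0.33619003]
turn units [-0.292  5.592  7.651] shift in target-tool axes [-0.1943 -0.4732  0.0699] in current axes [ 0.2513 -0.446   0.067 ]
turn units [1.992 0.069 7.273] shift in target-tool axes [-0.119  -0.4732  0.1687] in current axes [ 0.2513 -0.446   0.067 ]
```

Request:
servo_tool(
  rows=[
    [[0,0,0],[-0.021,0.4,0.546],1],
    [[0,0,0],[-0.021,0.4,0.546],1],
    [[0,0,0],[-0.021,0.4,0.546],1],
    [[0,0,0],[-0.021,0.4,0.546],1],
    [[0,0,0],[-0.021,0.4,0.546],1],
    [[0,0,0],[-0.021,0.4,0.546],1],
    [[0,0,0],[-0.021,0.4,0.546],1],
    [[0,0,0],[-0.021,0.4,0.546],1],
    [[0,0,0],[-0.021,0.4,0.546],1],
    [[0,0,0],[-0.021,0.4,0.546],1],
    [[0,0,0],[-0.021,0.4,0.546],1],
    [[0,0,0],[-0.021,0.4,0.546],1],
    [[0,0,0],[-0.021,0.4,0.546],1],
    [[0,0,0],[-0.021,0.4,0.546],1],
    [[0,0,0],[0,0,0],1],
    [[0,0,0],[0,0,0],1],
  ],
)

```text
clock: 17.12
tool_pos: [0.5165, 0.3255, 0.3283]
orientation: [-179.5, -20.3, 166.8]
force: [0.1, 1.0, -4.4]
opening: 0.0373
```

Run:
```python
from h import *
o=telemetry.get_obs(); print(o['joint_pos'],o['tool_pos'])
p,R=place(.06,.03); plan(p,R); p[2]=o['tool_pos'][2]; plan(p,R)
im=optics.snapshot('scene');cv2.imwrite('pics/s5.png',im[:300,120:420,::-1].repeat(2,0).repeat(2,1))
```

```text
[  39.87287109   22.05337879   19.50605775  -16.05885047 -100.01637418
 -144.0177295 ] [0.51652147 0.32548652 0.32829894]
turn units [-0.073 -0.055 -0.027] shift in target-tool axes [-0.192  -0.4715  0.0624] in current axes [-0.1937 -0.4705  0.0648]
turn units [-0.073 -0.055 -0.027] shift in target-tool axes [-0.1495 -0.4715 -0.0544] in current axes [-0.1506 -0.4715 -0.0517]
```

View pics/s5.png

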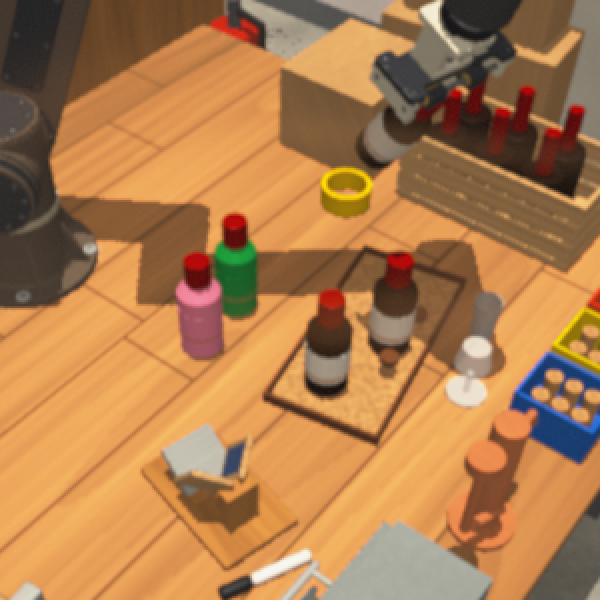

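Request:
servo_tool(
  rows=[
    [[-0.0054,-0.0168,-0.0018],[-0.073,-0.055,-0.027],1],
    [[-0.0107,-0.0337,-0.0039],[0,0,0],1],
    [[-0.0107,-0.0337,-0.0039],[0,0,0],1],
    [[-0.0107,-0.0337,-0.0039],[0,0,0],1],
    [[-0.0107,-0.0337,-0.0039],[0,0,0],1],
    [[-0.0107,-0.0337,-0.0039],[0,0,0],1],
    [[-0.0107,-0.0337,-0.0039],[0,0,0],1],
    [[-0.0107,-0.0337,-0.0039],[0,0,0],1],
    [[-0.0107,-0.0337,-0.0039],[0,0,0],1],
    [[-0.0107,-0.0337,-0.0039],[0,0,0],1],
    [[-0.0107,-0.0337,-0.0039],[0,0,0],1],
    [[-0.0107,-0.0337,-0.0039],[0,0,0],1],
    [[-0.0107,-0.0337,-0.0039],[0,0,0],1],
    [[-0.0107,-0.0337,-0.0039],[0,0,0],1],
    [[-0.0054,-0.0168,-0.0018],[0,0,0],1],
    [[0,0,0],[0,0,0],1],
    [[0,0,0],[0,0,0],1],
  ],
)

```text
clock: 18.58
tool_pos: [0.5651, -0.1704, 0.3296]
orientation: [179.9, -19.9, 167.0]
force: [0.3, 1.0, -5.4]
opening: 0.0376
```

Run:
```python
from h import *
o=telemetry.get_obs(); print(o['joint_pos'],o['tool_pos'],o['force'])
plan(*place(.06,.03))
```

```text
[  -0.71481215   22.89190047   16.2588699    -4.34712558 -102.79754938
 -102.50217397] [ 0.56511637 -0.17036832  0.32957066] [ 0.25957428  1.01932814 -5.39057678]
turn units [0.014 0.016 0.006] shift in target-tool axes [-0.0432  0.0007  0.1179] in current axes [-0.043   0.0005  0.118 ]
```

Request:
servo_tool(
  rows=[
    [[-0.0048,0,0.0131],[0,0,0],1],
    [[-0.0072,0,0.0197],[0,0,0],1],
    [[-0.0072,0,0.0197],[0,0,0],1],
    [[-0.0072,0,0.0197],[0,0,0],1],
    [[-0.0072,0,0.0197],[0,0,0],1],
    [[-0.0048,0,0.0131],[0,0,0],1],
    [[-0.0048,0,0.0131],[0,0,0],1],
    [[0,0,0],[0,0,0],1],
    [[0,0,0],[0,0,0],1],
    [[0,0,0],[0,0,0],1],
  ],
)

```text
clock: 19.42
tool_pos: [0.566, -0.1691, 0.2054]
orientation: [179.9, -19.9, 167.1]
force: [0.0, -0.1, -4.4]
opening: 0.0379
```

Run:
```python
from h import *
o=telemetry.get_obs(); print(o['tool_pos'],o['force'])
plan(*place(.06,.03)); plan(*place(.01,.01))
im=optics.snapshot('scene');cv2.imwrite('pics/s6.png',cv2.resize(im[110:290,150:350,::-1],None,fx=4,fy=4,interpolation=2)[:600])
im=optics.snapshot('top');cv2.imwrite('pics/t6.png',cv2.resize(im[100:250,240:400,::-1],None,fx=4,fy=4,interpolation=2))
```

```text
[ 0.56603633 -0.16912016  0.20536956] [ 0.02967834 -0.07340423 -4.37241594]
turn units [0.005 0.023 0.022] shift in target-tool axes [-0.0001 -0.0007  0.0014] in current axes [-0.0001 -0.0008  0.0014]
turn units [0.005 0.023 0.022] shift in target-tool axes [-0.0432 -0.0007  0.0337] in current axes [-0.0431 -0.0009  0.0338]
```

View pics/s6.png

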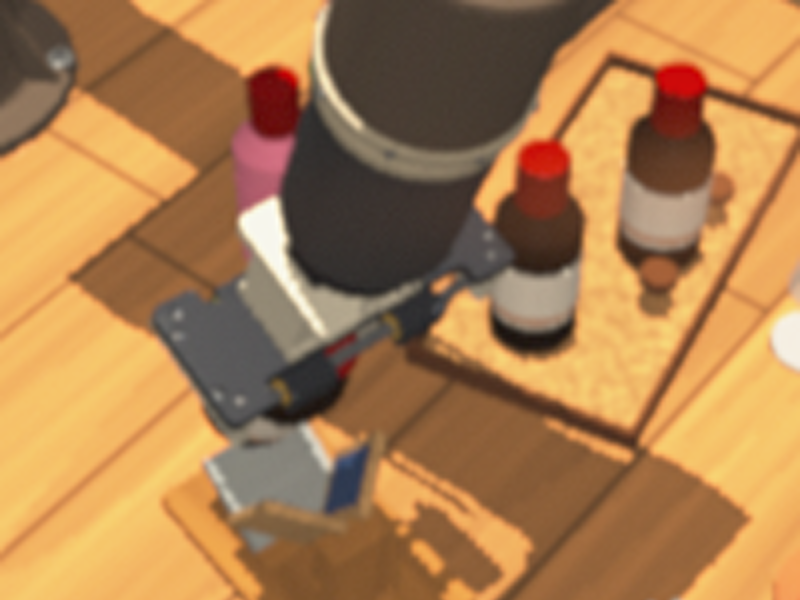

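View pics/t6.png

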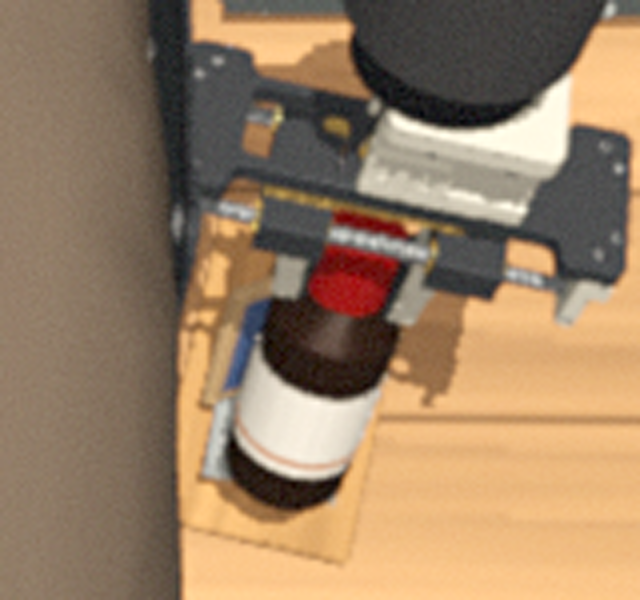

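Run:
```python
from h import *
o=telemetry.get_obs(); R=Ro.from_euler('xyz',o['orientation'],degrees=True)
G=o['tool_pos']-R.apply([0,0,.019])
im=cv2.imread('pics/t6.png')
for extra,col in ((0,(0,255,0)),(-6,(255,0,255))):
    Rb=R*Ro.from_euler('y',15+extra,degrees=True)  # bottle z = -tool z'
    zb=-Rb.apply([0,0,1]); xb=Rb.apply([1,0,0]); yb=Rb.apply([0,1,0])
    print('tilt',np.degrees(np.arccos(zb[2])),zb)
    for h,r in ((0,.033),(.115,.033),(.06,.033),(.115,.019)):
        a=np.linspace(0,2*np.pi,50)[:,None]
        q=G+(h-HG)*zb+r*(np.cos(a)*xb+np.sin(a)*yb)
        p=((proj('top',q)-[240,100]+.5)*4-.5).round().astype(np.int32)
        cv2.polylines(im,[p],True,col,1)
cv2.imwrite('pics/t6o.png',im)
```

```text
tilt 34.832781967720294 [ 0.55642357 -0.12900843  0.82082254]
tilt 28.83280841359363 [ 0.46972905 -0.10920105  0.87603068]
```

View pics/t6o.png

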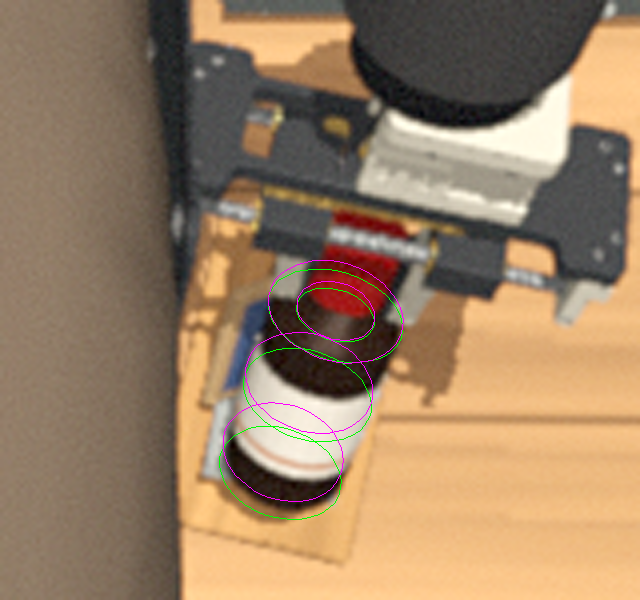

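Run:
```python
import cv2
im=cv2.imread('pics/t6.png')[240:530,180:440]
cv2.imwrite('pics/t6z.png',cv2.resize(im,None,fx=2.05,fy=2.05,interpolation=2))
```

```text
(no output)
```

View pics/t6z.png

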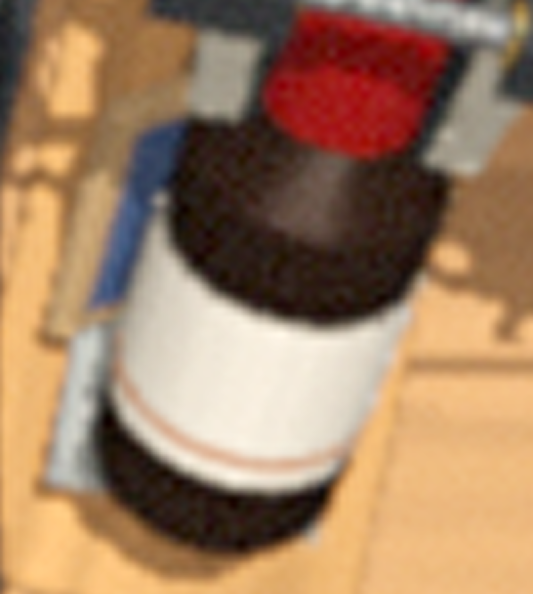

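Request:
servo_tool(
  rows=[
    [[0,0,0],[0,0.4,0.02],1],
    [[-0.0054,0.0002,0.0042],[0,0,0],1],
    [[-0.0054,0.0002,0.0042],[0,0,0],1],
    [[-0.0054,0.0002,0.0042],[0,0,0],1],
    [[-0.0054,0.0002,0.0042],[0,0,0],1],
    [[-0.0054,0,0.0042],[0,0,0],1],
    [[-0.0054,0,0.0042],[0,0,0],1],
    [[-0.0054,0,0.0042],[0,0,0],1],
    [[-0.0054,0,0.0042],[0,0,0],1],
    [[0,0,0],[0,0,0],1],
    [[0,0,0],[0,0,0],1],
  ],
)

```text
clock: 20.43
tool_pos: [0.5919, -0.1751, 0.156]
orientation: [180.0, -22.5, 166.9]
force: [-0.3, 0.4, -4.5]
opening: 0.0372
```

Run:
```python
from h import *
o=telemetry.get_obs(); print(o['tool_pos'],o['force'],o['moment'])
plan(*place(.01,.01)); plan(*place(.002,.0))
im=optics.snapshot('scene');cv2.imwrite('pics/s7.png',cv2.resize(im[180:290,180:290,::-1],None,fx=5,fy=5,interpolation=2))
im=optics.snapshot('top');cv2.imwrite('pics/t7.png',cv2.resize(im[150:240,270:360,::-1],None,fx=6,fy=6,interpolation=2))
```

```text
[ 0.59188145 -0.17510802  0.1559577 ] [-0.33560739  0.44503211 -4.49505673] [-0.49246441 -2.15945141 -0.02514847]
turn units [ 0.009 -0.409 -0.014] shift in target-tool axes [-0.0014 -0.0007 -0.0037] in current axes [-0.0012 -0.0007 -0.0038]
turn units [ 0.009 -0.409 -0.014] shift in target-tool axes [-0.0065 -0.0007  0.008 ] in current axes [-0.0069 -0.0007  0.0077]
```

View pics/s7.png

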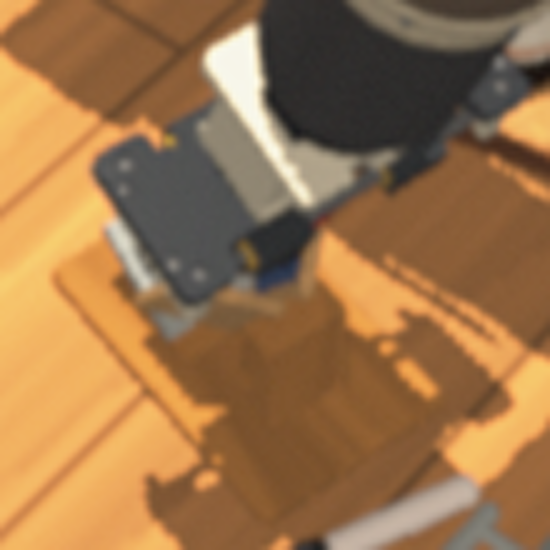

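View pics/t7.png

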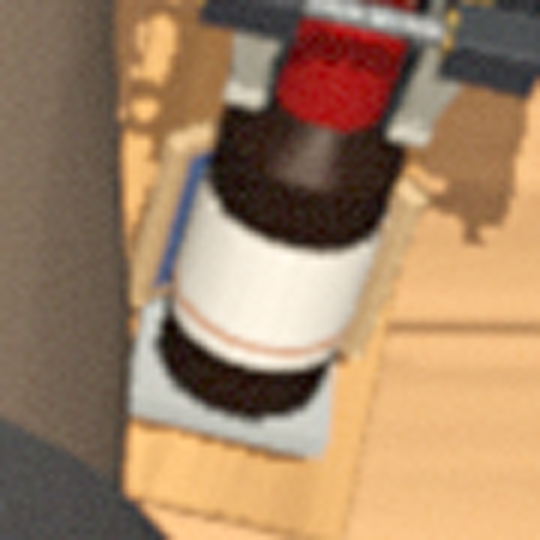

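Request:
servo_tool(
  rows=[
    [[-0.0017,0.0005,0.0019],[0,0,0],1],
    [[-0.0017,0.0005,0.0019],[0,0,0],1],
    [[-0.0014,0,0.0015],[0,0,0],1],
    [[0,0,0],[0,0,0],1],
    [[0,0,0],[0,0,0],1],
  ],
)

```text
clock: 20.95
tool_pos: [0.5945, -0.1746, 0.1497]
orientation: [180.0, -22.4, 166.9]
force: [-0.0, 0.3, -4.4]
opening: 0.0376
```

Run:
```python
from h import *
o=telemetry.get_obs(); print(o['tool_pos'],o['force'],o['moment'])
plan(*place(.0,.0))
im=optics.snapshot('top');cv2.imwrite('pics/t8.png',cv2.resize(im[150:240,270:360,::-1],None,fx=6,fy=6,interpolation=2)); print(telemetry.get_obs()['force'])
```

```text
[ 0.59450772 -0.17459254  0.14968325] [-0.02032561  0.28805963 -4.38686691] [-0.57535065 -2.13632588 -0.02121814]
turn units [ 0.01  -0.401 -0.013] shift in target-tool axes [-0.004  -0.0018  0.0035] in current axes [-0.0042 -0.0018  0.0033]
[ 0.0355106   0.16101697 -5.45768215]
```

View pics/t8.png

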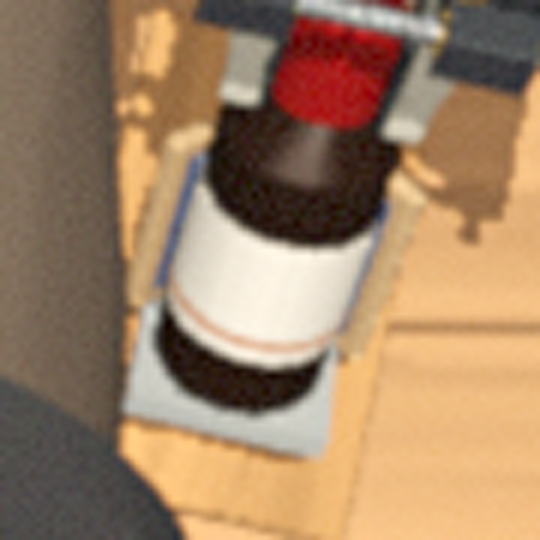

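Request:
servo_tool(
  rows=[
    [[-0.0007,0,0.0011],[0,0,0],1],
    [[0,0,0],[0,0,0],1],
    [[-0.0007,0,0.0011],[0,0,0],1],
    [[0,0,0],[0,0,0],1],
    [[0,0,0],[0,0,0],1],
  ],
)

```text
clock: 21.42
tool_pos: [0.5948, -0.1749, 0.1473]
orientation: [180.0, -22.4, 166.9]
force: [-0.7, -0.8, -4.6]
opening: 0.0375
```

Request:
servo_tool(
  rows=[
    [[-0.0007,0,0.0011],[0,0,0],1],
    [[0,0,0],[0,0,0],1],
    [[0,0,0],[0,0,0],1],
  ],
)

```text
clock: 21.67
tool_pos: [0.5952, -0.1751, 0.147]
orientation: [180.0, -22.4, 166.9]
force: [-2.0, -1.5, 5.3]
opening: 0.038
```

Request:
servo_tool(
  rows=[
    [[-0.0007,0,0.0011],[0,0,0],1],
    [[0,0,0],[0,0,0],1],
    [[0,0,0],[0,0,0],1],
  ],
)

```text
clock: 21.92
tool_pos: [0.5954, -0.1753, 0.1468]
orientation: [-180.0, -22.3, 166.9]
force: [-3.1, 0.1, 10.7]
opening: 0.0372
```

Run:
```python
from h import *
o=telemetry.get_obs(); print(o['tool_pos'],o['force'],o['moment'])
plan(*place(.0,.0))
im=optics.snapshot('top');cv2.imwrite('pics/t9.png',cv2.resize(im[150:240,270:360,::-1],None,fx=6,fy=6,interpolation=2)); print(telemetry.get_obs()['force'])
```

```text
[ 0.59536397 -0.17529035  0.14681024] [-3.13467917  0.14670357 10.71213928] [0.24117749 1.12410955 0.23546798]
turn units [ 0.001 -0.391 -0.008] shift in target-tool axes [-0.0021 -0.0013  0.0011] in current axes [-0.0022 -0.0013  0.001 ]
[-2.55497509 -0.63180509 10.1378577 ]
```

View pics/t9.png

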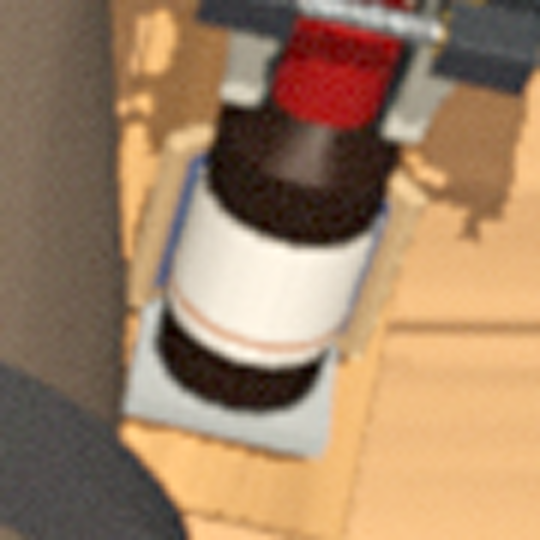

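Request:
servo_tool(
  rows=[
    [[0.0002,0,-0.0006],[0,0,0],1],
    [[0,0,0],[0,0,0],0.45],
    [[0,0,0],[0,0,0],0.35],
    [[0,0,0],[0,0,0],0.2],
    [[0,0,0],[0,0,0],0],
    [[0,0,0],[0,0,0],0],
    [[0,0,0],[0,0,0],0],
    [[0,0,0],[0,0,0],0],
    [[0,0,0],[0,0,0],0],
  ],
)

```text
clock: 22.72
tool_pos: [0.5955, -0.1748, 0.1452]
orientation: [180.0, -22.4, 166.9]
force: [0.4, -0.1, 0.4]
opening: 0.0844
```

Run:
```python
from h import *
o=telemetry.get_obs(); print(o['tool_pos'],o['force'],o['opening'])
im=optics.snapshot('top');cv2.imwrite('pics/t10.png',cv2.resize(im[150:240,270:360,::-1],None,fx=6,fy=6,interpolation=2)); print(telemetry.get_obs()['force'])
```

```text
[ 0.59554682 -0.17482253  0.1452236 ] [ 0.36705115 -0.11519689  0.40089254] 0.0843822220759204
[-0.70486673 -0.06273534 -0.2137332 ]
```

View pics/t10.png

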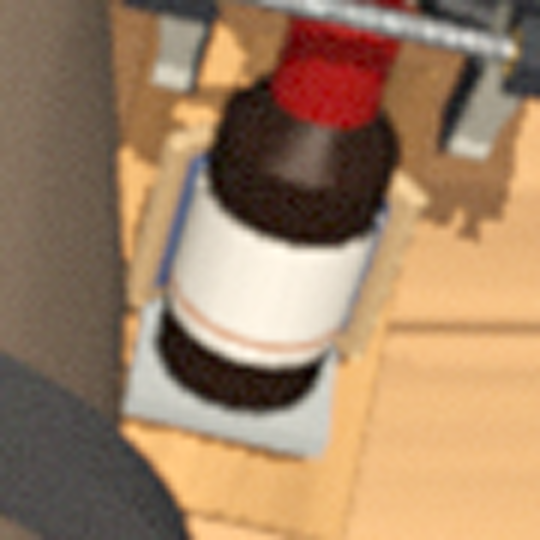

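Request:
servo_tool(
  rows=[
    [[0,0,-0.01],[0,0,0],0],
    [[0,0,-0.02],[0,0,0],0],
    [[0,0,-0.025],[0,0,0],0],
    [[0,0,-0.025],[0,0,0],0],
    [[0,0,-0.025],[0,0,0],0],
    [[0,0,-0.02],[0,0,0],0],
    [[0,0,0],[0,0,0],0],
  ],
)

```text
clock: 23.35
tool_pos: [0.6443, -0.1867, 0.2658]
orientation: [-180.0, -22.0, 166.9]
force: [-1.0, -0.2, 0.6]
opening: 0.0873
```

Request:
servo_tool(
  rows=[
    [[-0.005,-0.03,-0.018],[0,0,0],0],
    [[-0.005,-0.03,-0.018],[0,0,0],0],
    [[-0.005,-0.03,-0.018],[0,0,0],0],
    [[-0.005,-0.03,-0.018],[0,0,0],0],
    [[0,-0.035,0],[0,0,0],0],
    [[0,-0.035,0],[0,0,0],0],
    [[0,-0.035,0],[0,0,0],0],
    [[0,0,0],[0,0,0],0],
    [[0,0,0],[0,0,0],0],
  ],
)

```text
clock: 24.1
tool_pos: [0.6344, -0.4178, 0.319]
orientation: [180.0, -22.5, 166.7]
force: [-0.6, 0.4, 0.0]
opening: 0.0877
```

Run:
```python
from h import *
o=telemetry.get_obs(); print(o['tool_pos'],o['force'],o['joint_pos'])
im=optics.snapshot('top');cv2.imwrite('pics/tf.png',im[:,:,::-1]); im=optics.snapshot('scene');cv2.imwrite('pics/sf.png',cv2.resize(im[85:300,170:400,::-1],None,fx=2.7,fy=2.7,interpolation=2))
im=cv2.imread('pics/tf.png').astype(int); b,g,r=im[...,0],im[...,1],im[...,2]
m=((r>135)&(g<75)&(b<80)).astype(np.uint8)
n,l,s,c=cv2.connectedComponentsWithStats(m)
for i in range(1,n):
    if s[i][4]>120 and s[i][0]<400: print(s[i],ray('top',c[i],.176).round(4))
```

```text
[ 0.63438153 -0.41776277  0.31898067] [-0.55450315  0.44330209  0.03989853] [ -17.86556331   43.40526385   46.6380106     1.90038877 -115.61153657
  -84.95280293]
[ 27  46  53  56 947] [0.7756 0.3935 0.176 ]
```

View pics/tf.png

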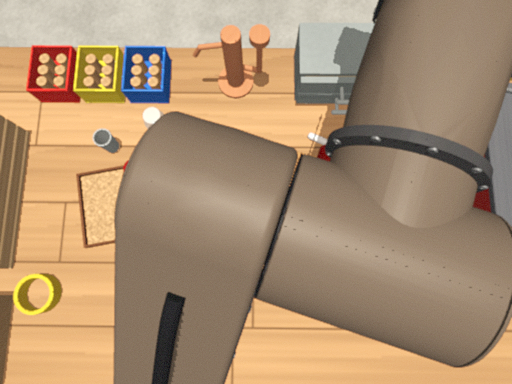

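View pics/sf.png

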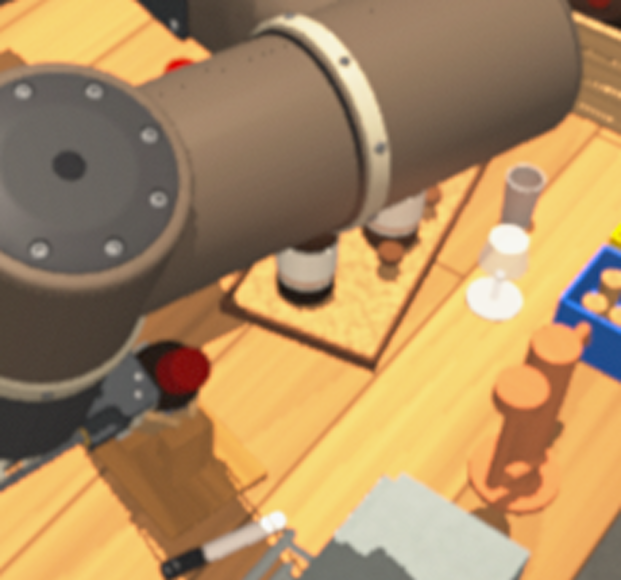

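Request:
servo_tool(
  rows=[
    [[0,-0.03,0],[0,-0.8,0],0],
    [[0,-0.03,0],[0,-0.8,0],0],
    [[0,-0.03,0],[0,-0.8,0],0],
    [[0,-0.03,0],[0,-0.8,0],0],
    [[0.01,-0.03,0],[0,-0.5,0],0],
    [[0.03,-0.02,0],[0,0,0],0],
    [[0.035,-0.01,0],[0,0,0],0],
    [[0.035,-0.01,0],[0,0,0],0],
    [[0.035,-0.01,0],[0,0,0],0],
    [[0.035,-0.01,0],[0,0,0],0],
    [[0.035,-0.01,0],[0,0,0],0],
    [[0.035,-0.01,0],[0,0,0],0],
    [[0.035,-0.01,0],[0,0,0],0],
    [[0,0,0],[0,0,0],0],
    [[0,0,0],[0,0,0],0],
  ],
)

```text
clock: 25.45
tool_pos: [0.3029, -0.5838, 0.323]
orientation: [-180.0, -0.1, 166.9]
force: [0.2, -0.3, 0.9]
opening: 0.0876
```

Run:
```python
from h import *
o=telemetry.get_obs(); print(o['tool_pos'],o['force'],o['joint_pos'])
im=optics.snapshot('top');cv2.imwrite('pics/tg.png',im[:,:,::-1]); im=optics.snapshot('scene');cv2.imwrite('pics/sg.png',cv2.resize(im[85:300,170:400,::-1],None,fx=2.7,fy=2.7,interpolation=2))
im=cv2.imread('pics/tg.png').astype(int); b,g,r=im[...,0],im[...,1],im[...,2]
m=((r>135)&(g<75)&(b<80)).astype(np.uint8)
n,l,s,c=cv2.connectedComponentsWithStats(m)
for i in range(1,n):
    if s[i][4]>120 and s[i][0]<400: print(s[i],ray('top',c[i],.176).round(4))
```

```text
[ 0.30289602 -0.58384236  0.32298394] [ 0.18228007 -0.32441927  0.91922278] [-4.55821076e+01  1.65697164e+01  7.30523589e+00  7.35139995e-02
 -8.07587186e+01 -5.75504928e+01]
[ 27  46  45  46 429] [0.79   0.3973 0.176 ]
[123 159  19  18 249] [0.5815 0.2123 0.176 ]
[185 174  18  17 244] [0.5532 0.0872 0.176 ]
[155 281  19  20 226] [0.3415 0.1374 0.176 ]
```

View pics/tg.png

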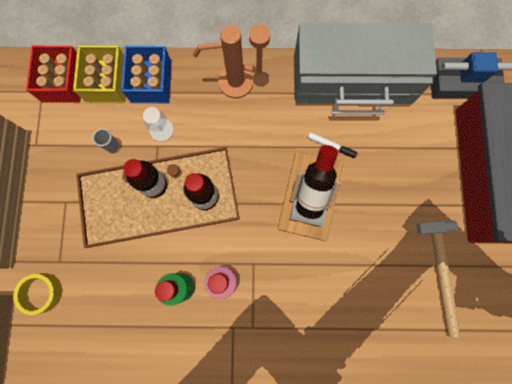

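View pics/sg.png

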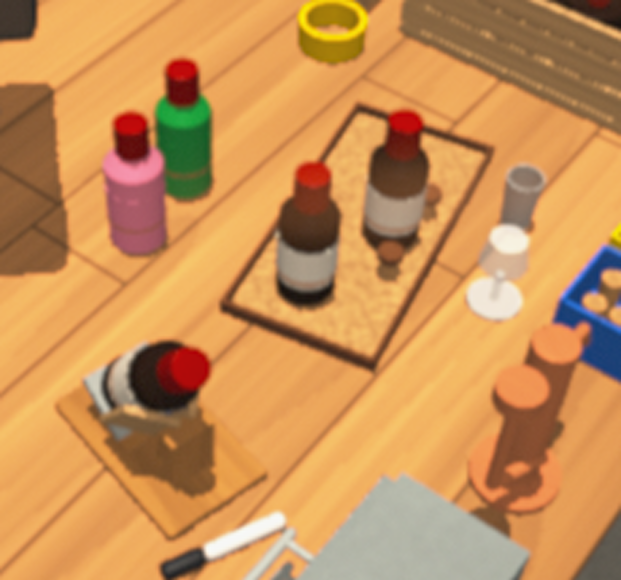

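Run:
```python
from h import *
for hh in (.17,.115,0): print(hh,proj('scene',O+hh*ZT).round(1),proj('top',O+hh*ZT).round(1))
im=cv2.imread('pics/tg.png')[135:235,275:350]; cv2.imwrite('pics/tgz.png',cv2.resize(im,None,fx=6,fy=6,interpolation=2))
a=np.linspace(0,6.28,60)[:,None]; Y=np.cross(ZT,XT)
for hh,r in((.17,.019),(0,.033)):
    q=O+hh*ZT+r*(np.cos(a)*XT+np.sin(a)*Y)
    for n in('scene','top'):
        p=proj(n,q); print(hh,n,p.min(0).round(1),p.max(0).round(1))
im=optics.snapshot('scene')[:,:,::-1].astype(int); b,g,r=im[...,0],im[...,1],im[...,2]
m=((r>95)&(g<50)&(b<60)).astype(np.uint8); n,l,s,c=cv2.connectedComponentsWithStats(m)
for i in range(1,n):
    if s[i][4]>60 and 210<c[i][0]<270 and c[i][1]>190: print('scene cap',s[i],c[i])
```

```text
0.17 [[239.5 220.1]] [[328.6 150.1]]
0.115 [[232.  223.3]] [[321.7 170.7]]
0 [[218.3 229.3]] [[309.1 207.9]]
0.17 scene [231.8 212. ] [247.2 228.1]
0.17 top [319.3 144.2] [338.  156.3]
0 scene [206.4 217. ] [230.1 241.6]
0 top [295.  197.7] [323.1 218.7]
scene cap [228 213  19  17 227] [237.68281938 221.0660793 ]
```

View pics/tgz.png

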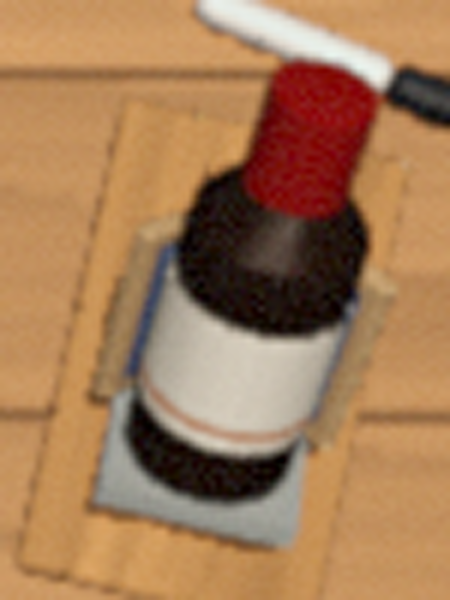

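```bash
python3 -c "
from plant import ctrl; print(ctrl.close_job())"
```

```text
the job is handed in; nothing more can be done
None
```

The full bottle is seated in the cradle, the two empties are back on the tray, and the job is handed in at about 26 s of the 64 s allowed.

- **Finding the full bottle:** I lifted all three tray bottles. The right-hand and middle ones (as the top camera shows them) each pulled about 2.4 N, so they are empty. The left one pulled about 5 N, so it is the full one.
- **Empty bottles:** both stand upright on the tray. Their caps are within about 1 mm of where they started in the top view.
- **Cradle:** the full bottle was lowered until it touched both foot plate and V-trough; the readings showed about 10 N net upward force, then it was released. After release, the cap and foot outlines in the top view matched a seated bottle to about 1 pixel. The cap in the scene view matched to about 2 pixels, except its left edge, which was off by about 4 pixels, probably because the side of the neck was counted.
- **Bystanders:** the glass, jigger and marker look unmoved in the last pictures; I compared them by eye, not by measurement.

Two checks disagreed along the way:
- **Tilt in the gripper:** the bottle hung about 3° less tilted than planned, so I tilted the tool about 2.4° more before seating it.
- **Foot plate position:** the two cameras put the foot plate 3–4 mm apart, so I aimed between the two and lowered by touch.

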